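Close up a cradle of equipment cases and wedge it tight

TASK

Stand the spare black equipment case upright in the empty place of the wooden packing cradle, square beside the two already there. Then slide the end stop up snug against the row, and only after that tap the wooden wedge into the slot behind the stop until it goes no further, leaving the row tight, square and upright and the other things on the bench alone.

Things in the scene. Friction and masses are not known exactly. Their poses are not given: they have to be found in the camera images.
- rack: Fixed pale-wood packing cradle, origin at table level. +x: away from the robot, +y: along the row to the end wall (inner face y 150 mm, 110 mm high). Base board x -45..75, y -60..168 mm, top at z 18 mm; a runway of that height, y -40..30, reaches to x -165 mm. Heel: fixed block x -45..45, y -60..-29 mm, top z 53 mm. Cases stand on the base; front and back of the row are open.
- bay (a point): Point on the cradle's base, centre of the place of the third (spare) case when the row is tight: rack x 20, y 55, z 18 mm. Axes as the rack's. While the stop is open the empty space is 16 to 24 mm wider than a case.
- slot (a point): Wedge slot's mouth (rack x -45 mm) at the heel's straight face (y -29 mm), on the base (z 18 mm). The slot runs from here to rack x +45 mm between the heel and the stop's slanted back (both up to z 53 mm), narrowing 1 mm per 5 mm. Stop open: mouth 21 mm wide, too narrow for the wedge; stop snug on a full row: 45 mm at the mouth, 27 mm at the far end.
- stop (a joint): Sliding end stop of the cradle, pale wood, travel in m along rack +y: 0 = fully open, 0.024 = snug against a tight row of three cases (0.034 = end of its travel). It moves with about 3 N of friction, plus that of the cases it pushes, and stays where it is left.
- stop_post (a point): Top centre of the upright round post on the stop, 20 mm in diameter, from 53 to 125 mm above the table, for pinching or pushing. In the rack's frame at x 30 mm, y -12.5 mm + joint value.
- stop_face (a point): On the stop's front face (the face towards the cases), at the base, in the row's middle (rack x 20 mm, y 12 mm + joint value, z 18 mm). The front board is 14 mm thick, spans rack x -45..75 mm and its top is 85 mm above the table; behind it are the post and the slanted block.
- wedge: Loose wooden wedge lying flat on the runway, nose at the slot's mouth. 95 mm long (its x, nose at +x), 35 mm tall, 49 mm wide at the butt, 30 mm at the nose (corners cut by 5 mm). Origin under its middle; its -y side is straight (at y -19.8 mm, to run along the heel), its +y side slanted. It slides easily, may catch on the way, and jams when tight; taps of 10 to 20 N move it. 0.12 kg.
- wedge_butt (a point): Centre of the wedge's flat butt face (towards the robot, the face to tap), 17.5 mm above its underside. When the row is tight and the wedge has jammed it stands at about rack x -65 mm, 20 mm proud of the slot's mouth.
- wedge_nose (a point): Centre of the wedge's nose face, 17.5 mm above its underside.
- spare_case: Loose small hard case of black plastic, standing upright on the bench beside the cradle: 56 mm (its x) by 38 mm (its y) by 115 mm tall, about 0.35 kg. Origin at the centre of its underside. In the cradle its 38 mm runs along the row (rack y), either way round.
- row_case_a: Same kind of case, already standing in the cradle next to the end wall (tight place: rack x 20, y 131 mm). Origin under its centre, axes as the spare case.
- row_case_b: Same kind of case, second in the cradle (tight place: rack x 20, y 93 mm).
- carton: Bystander: cardboard carton 85 x 110 x 70 mm tall, origin under its centre.
- tape_roll: Bystander: roll of packing tape lying flat, 100 mm across, 48 mm tall, off one end of the cradle.
- reel: Bystander: empty grey plastic reel standing on its flange, 90 mm across, 60 mm tall, off one end of the cradle.
There are look-alikes about, which are no part of the job. What is shaped like the row_case_b but green or yellow is not meant. There is more than one size of the wedge; the job needs the larger.

How it is judged (in metres and radians):
On the way, in this order (a step that is already met when the one before it is completed fails the run):
1. the spare case stands upright and square in the cradle's empty place, let go (x of spare_case in the frame of rack between -0.002 and 0.042 m and y of spare_case in the frame of rack between 0.03 and 0.068 m and z of spare_case in the frame of rack between 0.012 and 0.024 m and angle between spare_case's own z axis and vertical below 0.08 rad and angle between the x axis of spare_case and the x axis of rack, either way round below 0.25 rad and contact force between the fingers and spare_case below 0.2 N and x of wedge_butt in the frame of rack below -0.095 m), for 0.2 s.
2. the stop is pushed snug against the row, before the wedge is driven (value of joint stop above 0.021 m and x of wedge_butt in the frame of rack below -0.095 m), for 0.2 s.
At the end, for the whole second after the job is handed in: All three cases upright, square (0.1 rad) and within 5 mm of their tight places along the row (16 mm across); stop within 2 mm of snug (joint 0.022 to 0.0265); wedge flat and straight in the slot, driven until it jams: butt at rack x -69 to -55 mm; all at rest (x of spare_case in the frame of rack between 0.004 and 0.036 m and y of spare_case in the frame of rack between 0.05 and 0.06 m and z of spare_case in the frame of rack between 0.012 and 0.024 m and angle between each of spare_case, row_case_b, row_case_a, wedge's own z axis and vertical below 0.06 rad and angle between the x axis of each of spare_case, row_case_b, row_case_a and the x axis of rack, either way round below 0.1 rad and x of row_case_b in the frame of rack between 0.004 and 0.036 m and y of row_case_b in the frame of rack between 0.088 and 0.098 m and z of row_case_b in the frame of rack between 0.012 and 0.024 m and x of row_case_a in the frame of rack between 0.004 and 0.036 m and y of row_case_a in the frame of rack between 0.126 and 0.136 m and z of row_case_a in the frame of rack between 0.012 and 0.024 m and value of joint stop between 0.022 and 0.0265 m and x of wedge_butt in the frame of rack between -0.069 and -0.055 m and z of wedge in the frame of rack between 0.012 and 0.024 m and angle between the x axis of wedge and the x axis of rack, either way round below 0.06 rad and linear speed of each of wedge, spare_case below 0.01 m/s); the robot touches nothing.
It fails at once if a bystander (carton, tape roll, reel) is moved more than 30 mm (distance of any of carton, tape_roll, reel from where it was at the start of the episode above 0.03 m).
It fails at once if a case of the row is knocked over (angle between any of row_case_a, row_case_b's own z axis and vertical above 0.4 rad).
It also fails if it takes over 67 s, if anything falls off the work surface, if the arm or the gripper's body presses on something with over 40 N, if the wrist force passes 120 N, or if a joint passes its speed limit or range.

ROBOT

A 6-joint arm with a two-finger parallel gripper is mounted at the origin on the work surface. World frame = base frame: x ahead of the robot, y to its left, z up, the work surface at z = 0. Lengths are in m, angles in degrees, forces in N, time in s.
With the tool pointing down it reaches from about 0.3 to 0.75 m from the base axis. Payload 8.5 kg.
Tool frame: the origin (TCP) lies on the centre line of the jaws, within the pads' length; the fingertips stand 22 mm ahead of it and the grasp point (between the pads) lies 3 mm ahead of it (env.tip_reach is the distance from the TCP to the fingertips, in m); y points along the fingers, z is the direction in which the jaws open and shut, and the axes are right-handed (so a half turn about y gives the same grasp; the last joint's range is limited). The gripper opens to 85 mm and grips with 20 to 120 N. Pads are 22 mm wide; open, the fingers measure 114 mm over their backs; the gripper's body (76 mm by 85 mm) begins 54 mm behind the grasp point. The pads swing forward as they close: fully open they stand 13 mm farther back than shut.
Start: joints at [51.95, 21.807, 74.336, -0, 83.858, -12.336], TCP at [0.239, 0.496, 0.253] pointing down, gripper open.
Joint ranges: [-178.18, 178.18], [-50.72, 133.34], [12.68, 142.11], [-81.47, 261.47], [9.98, 163.14], [-165.26, 165.26]. Speed limits (degrees/s): [136.94, 136.94, 180, 180, 180, 180].

INTERFACE

Orientations are given as a 3x3 rotation matrix whose columns are the frame's x, y, z axes.
In Python, from rig import env, get_image gives the robot as it stands. The module is installed in compiled form; this text tells all that it offers.
- The arm moves only by the tool carry_out, never from a script. Its argument "targets" is a list that holds one entry, the list of rows, each a list of 7 numbers: the closure, from 0 (fully open) to 1 (shut), then the shift along the world's x, y, z in mm, then the turn, a rotation vector about the world's x, y, z in degrees. In form: [[[claw, dx, dy, dz, ax, ay, az], ...]]. A call has 1 to 20 rows; each row is the pose to reach, as a shift and turn from the pose commanded when the call began; what a row does not reach only later rows make up. A row lasts 1/12 s, in which the tool goes at most 41.7 mm and 7.16 degrees, less where a joint would pass 70% of its speed; a pose out of reach is approached as far as the arm can. A call with a gripper value outside its range is refused whole. The fingers move at their own pace and stop on an object; "squeeze" is the grip in N (left out, the last holds). Time passes only in rows, so rows that repeat a pose let the fingers close. It gives the time, the measured TCP pose, the force and the opening at its end, in the units of the state.
- env.observe(): the state, without advancing time (a new reading comes with each control period).
- get_image(name): name is "side" or "top" or "wrist"; returns a dict with "img" (420x560x3 uint8, red, green, blue), "fx", "fy", "cx", "cy" (pixels), "k1" (the pictures are not rectified: a ray, as slopes to the right and down, at radius r is drawn at 1 + k1 r^2 times it, then the intrinsics apply), "rvec" (rotation vector, rad) and "tvec" (3), from world to camera coordinates, as OpenCV has them. Camera axes: x right, y down, z forward; pixel columns grow to the right and rows downward; lengths in m; the calibration is good to about 2 mm. A picture is of the moment at which its call begins. There is no depth.
- env.close_job(): hands the job in, once; it reports no verdict.
The state is a dict: "time_s": time; "q": joint angles; "qvel": joint speeds; "joint_efforts": joint torques, N m; "position": TCP position; "tool_rot": TCP orientation; "ft_force": force on the tool from outside, world axes, zero at the start; "wrist_torque": the same for the moment, N m; "grip_width": finger opening in m.
Only numpy, scipy, OpenCV 4.12 (cv2) and the standard library are available. Lean on these libraries where they do the work, as an engineer would, in place of code of your own. Each camera call takes 0.05 s, during which the arm holds its last target.

## Working session

There is one attempt and no reset: what is moved stays moved. The work goes in short steps, Python scripts to look and compute and a tool call to move; the robot and the scene stay as the last step left them, time stands still between calls to the robot, and variables do not carry over. Pictures are saved under pics/ and viewed, and the job is handed in when it is done.

Besides the shell and the picture viewer there is one more tool, called in YAML: its name, and indented under it one key for each argument. carry_out: Moves the arm, as the interface text tells. Its arguments: {"type":"object","properties":{"targets":{"type":"array"},"squeeze":{"type":"number"}},"required":["targets"]}

```bash
mkdir -p pics; cat > h.py <<'E'
import numpy as np, cv2
from rig import env, get_image
def snap(n,f):
    d=get_image(n); cv2.imwrite('pics/'+f,cv2.cvtColor(d['img'],cv2.COLOR_RGB2BGR)); np.save('pics/'+f[:-4]+'.npy',d,allow_pickle=True); return d
def load(f): return np.load('pics/'+f+'.npy',allow_pickle=True).item()
def ray(d,u,v):
    x=(u-d['cx'])/d['fx'];y=(v-d['cy'])/d['fy'];rd=np.hypot(x,y);r=rd
    for _ in range(30): r=rd/(1+d['k1']*r*r)
    s=r/rd if rd>0 else 1
    R=cv2.Rodrigues(np.array(d['rvec'],float))[0];t=np.array(d['tvec'],float).ravel()
    o=-R.T@t; w=R.T@np.array([x*s,y*s,1]); return o,w/np.linalg.norm(w)
def onz(d,u,v,z):
    o,w=ray(d,u,v); return o+w*(z-o[2])/w[2]
def tri(*obs):
    A=np.zeros((3,3));b=np.zeros(3)
    for d,u,v in obs:
        o,w=ray(d,u,v);P=np.eye(3)-np.outer(w,w);A+=P;b+=P@o
    p=np.linalg.solve(A,b)
    res=[np.linalg.norm((np.eye(3)-np.outer(ray(d,u,v)[1],ray(d,u,v)[1]))@(p-ray(d,u,v)[0])) for d,u,v in obs]
    return p,res
def proj(d,P):
    R=cv2.Rodrigues(np.array(d['rvec'],float))[0];p=R@np.array(P)+np.array(d['tvec']).ravel()
    x,y=p[:2]/p[2];k=1+d['k1']*(x*x+y*y);return d['fx']*x*k+d['cx'],d['fy']*y*k+d['cy']
E
python3 - <<'E'
from h import *
for n in ['side','top','wrist']:
    d=snap(n,n+'0.png'); R=cv2.Rodrigues(np.array(d['rvec'],float))[0]; print(n,-R.T@np.array(d['tvec']).ravel(),R[2],d['fx'],d['k1'])
o=env.observe();print(o);print(env.tip_reach)
E
```

```text
side [ 0.48414893 -0.75868565  0.71703175] [ 0.11755949  0.77339568 -0.62292767] 394.6652313013822 -0.025249014548812194
top [ 5.38725594e-01 -6.64955456e-04  1.01816994e+00] [ 0.0767759  -0.01642126 -0.99691314] 411.31065586654614 -0.1254031522959905
wrist [0.17710118 0.52511295 0.37397131] [ 0.23853628 -0.11688695 -0.96407359] 346.09425513297134 -0.08707905631954849
{'time_s': 0.15, 'q': array([ 5.19506523e+01,  2.18320673e+01,  7.43688733e+01, -2.55518528e-04,
        8.38591818e+01, -1.23354328e+01]), 'qvel': array([-0.0113749 , -0.05916008, -0.07833095, -0.02689018, -0.07275919,
        0.02808658]), 'joint_efforts': array([ 2.54816514e-03, -4.48628283e+01, -2.31344891e+01, -1.78920986e-04,
        3.80441008e-03,  1.61906098e-05]), 'position': array([0.23851766, 0.49538716, 0.25288889]), 'tool_rot': array([[ 9.00971813e-01, -6.43254051e-04,  4.33877147e-01],
       [-4.33877568e-01, -8.29061762e-04,  9.00971458e-01],
       [-2.19842588e-04, -9.99999449e-01, -1.02605478e-03]]), 'ft_force': array([-0.60045404,  0.53424224, -0.49033899]), 'wrist_torque': array([-0.03451647,  0.02246343, -0.01331928]), 'grip_width': 0.08548754917283155}
0.022
```

View pics/side0.png

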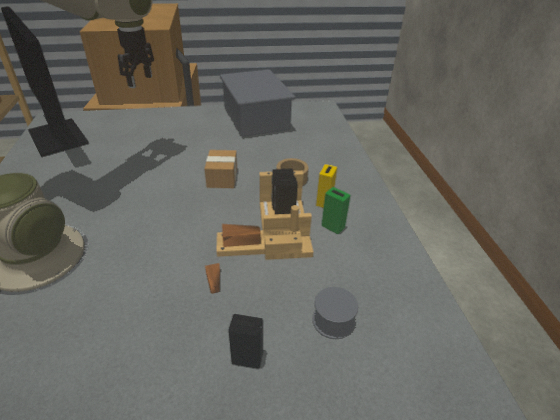

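View pics/top0.png

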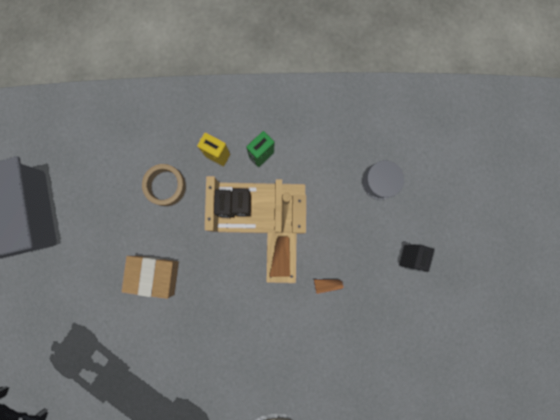

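View pics/wrist0.png

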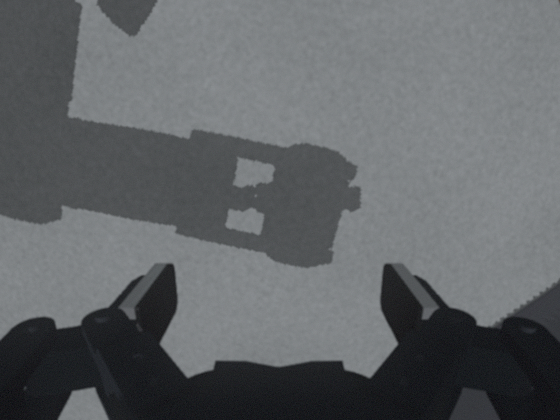

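The top view shows the cradle around (255,208) and the wedge at (281,257). The small wedge is at (328,286), the spare case at (417,257) and the reel at (384,180). The carton, tape roll and the coloured cases are on the left. I'll enlarge these areas.

```bash
python3 - <<'E'
from h import *
def crop(f,x0,y0,x1,y1,s,o):
    im=cv2.imread('pics/'+f)[y0:y1,x0:x1]; cv2.imwrite('pics/'+o,cv2.resize(im,None,fx=s,fy=s,interpolation=cv2.INTER_CUBIC))
crop('top0.png',195,165,325,300,4,'t1.png')
crop('top0.png',380,220,450,290,6,'t2.png')
crop('side0.png',200,150,360,270,5,'s1.png')
crop('side0.png',210,300,290,380,6,'s2.png')
E
```

```text
(no output)
```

View pics/t1.png

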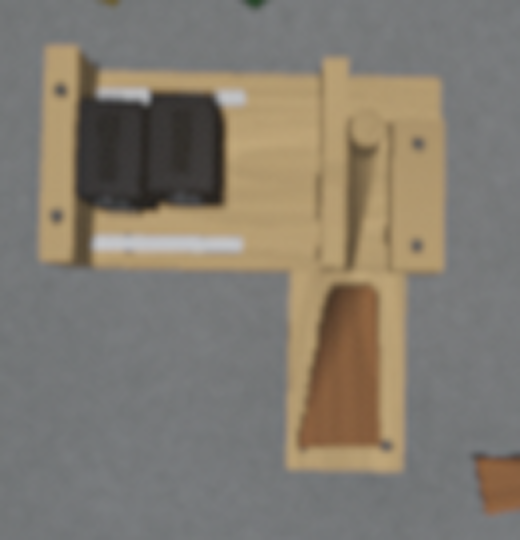

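View pics/s1.png

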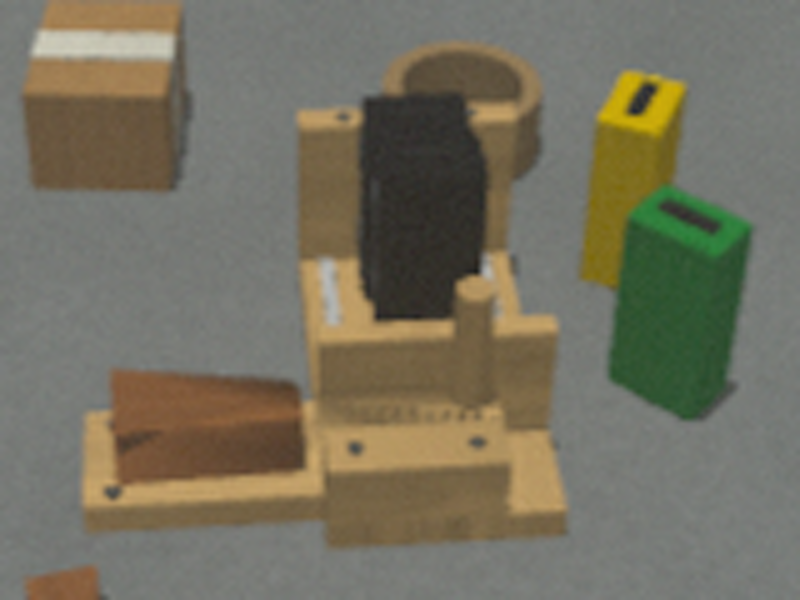

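View pics/t2.png

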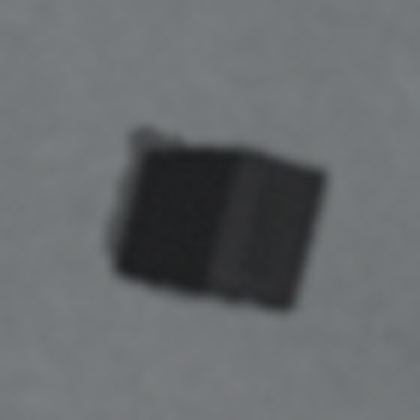

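View pics/s2.png

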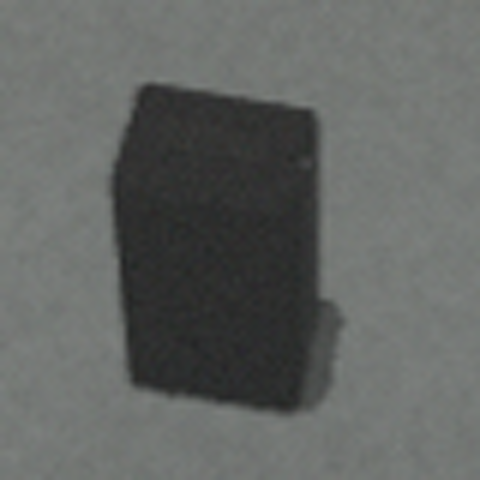

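```bash
python3 - <<'E'
from h import *
np.set_printoptions(precision=4,suppress=True)
T=load('top0');S=load('side0')
t=lambda x,y:(380+x/6-.4,220+y/6-.4)
print('top spare z.115')
for p in [(325,175),(293,308),(243,150),(210,298)]: print(onz(T,*t(*p),.115))
print('top spare z0',[onz(T,*t(*p),0) for p in [(118,272),(150,150),(293,308)]])
s=lambda x,y:(210+x/6-.4,300+y/6-.4)
print('side z.115',[onz(S,*s(*p),.115) for p in [(148,86),(318,108),(118,180),(305,205)]])
print('side z0',[onz(S,*s(*p),0) for p in [(132,385),(300,410)]])
print('tri far corner?',tri((T,*t(325,175)),(S,*s(318,108))),tri((T,*t(293,308)),(S,*s(118,180))))
a=lambda x,y:(195+x/4-.4,165+y/4-.4)
c=lambda x,y:(200+x/5-.4,150+y/5-.4)
print('wall top z.11');
for p in [(44,45),(80,45),(38,262),(75,262)]: print(onz(T,*a(*p),.11))
print('base z.018 : near-right of base, far right');
for p in [(441,77),(95,270)]: print(onz(T,*a(*p),.018))
print('runway');
for p in [(287,470),(403,471)]: print(onz(T,*a(*p),.018))
print('heel top .053',[onz(T,*a(*p),.053) for p in [(393,121),(443,121),(443,270),(387,270)]])
print('stop board top .085',[onz(T,*a(*p),.085) for p in [(323,58),(348,58),(347,270),(322,268)]])
print('post',onz(T,*a(366,132),.125),tri((T,*a(366,132)),(S,*c(476,290))))
print('wedge top .053',[onz(T,*a(*p),.053) for p in [(300,445),(380,445),(378,290),(330,290)]])
print('wall S',[tri((T,*a(*p)),(S,*c(*q))) for p,q in [((38,262),(298,113)),((44,45),(516,108))]])
print('screw tri',[tri((T,*a(*p)),(S,*c(*q))) for p,q in [((418,143),(478,442)),((417,245),(355,448)),((386,446),(112,492))]])
E
```

```text
top spare z.115
[ 0.5214 -0.3646  0.115 ]
[ 0.4723 -0.35    0.115 ]
[ 0.5317 -0.3331  0.115 ]
[ 0.4773 -0.3181  0.115 ]
top spare z0 [array([ 0.4817, -0.3193,  0.    ]), array([ 0.5321, -0.3351,  0.    ]), array([ 0.4639, -0.3945,  0.    ])]
side z.115 [array([ 0.4809, -0.3181,  0.115 ]), array([ 0.5311, -0.3322,  0.115 ]), array([ 0.4703, -0.3499,  0.115 ]), array([ 0.5236, -0.3649,  0.115 ])]
side z0 [array([ 0.4685, -0.3489,  0.    ]), array([ 0.5214, -0.3642,  0.    ])]
tri far corner? (array([ 0.5253, -0.3529,  0.1446]), [np.float64(0.0034123887918050743), np.float64(0.0034123887918049963)]) (array([ 0.4713, -0.35  ,  0.115 ]), [np.float64(0.0010073195125542154), np.float64(0.001007319512554261)])
wall top z.11
[0.6976 0.1428 0.11  ]
[0.6971 0.1226 0.11  ]
[0.5764 0.1473 0.11  ]
[0.576  0.1268 0.11  ]
base z.018 : near-right of base, far right
[ 0.6881 -0.0865  0.018 ]
[0.5746 0.1276 0.018 ]
runway
[0.451  0.0136 0.018 ]
[ 0.4486 -0.0565  0.018 ]
heel top .053 [array([ 0.6572, -0.0542,  0.053 ]), array([ 0.6566, -0.0838,  0.053 ]), array([ 0.5685, -0.0812,  0.053 ]), array([ 0.5
[... 351 characters left out ...]
y([0.4684, 0.0052, 0.053 ]), array([ 0.4672, -0.0415,  0.053 ]), array([ 0.5577, -0.0427,  0.053 ]), array([ 0.5584, -0.0145,  0.053 ])]
wall S [(array([0.5761, 0.148 , 0.1064]), [np.float64(0.0005233519975971834), np.float64(0.0005233519975972312)]), (array([0.6983, 0.1438, 0.1036]), [np.float64(0.00047327680981211067), np.float64(0.0004732768098120284)])]
screw tri [(array([ 0.6424, -0.0685,  0.0525]), [np.float64(0.0014670508640612348), np.float64(0.0014670508640612981)]), (array([ 0.582 , -0.0662,  0.053 ]), [np.float64(0.0015386906872938658), np.float64(0.0015386906872938398)]), (array([ 0.4625, -0.0465,  0.0174]), [np.float64(0.0013737599703727919), np.float64(0.0013737599703727984)])]
```

carry_out:
  targets:
    - [[0, 262, -837, 0, 0, 0, -80], [0, 262, -837, 0, 0, 0, -80], [0, 262, -837, 0, 0, 0, -80], [0, 262, -837, 0, 0, 0, -80], [0, 262, -837, 0, 0, 0, -80], [0, 262, -837, 0, 0, 0, -80], [0, 262, -837, 0, 0, 0, -80], [0, 262, -837, 0, 0, 0, -80], [0, 262, -837, 0, 0, 0, -80], [0, 262, -837, 0, 0, 0, -80], [0, 262, -837, 0, 0, 0, -80], [0, 262, -837, 0, 0, 0, -80], [0, 262, -837, 0, 0, 0, -80], [0, 262, -837, 0, 0, 0, -80], [0, 262, -837, 0, 0, 0, -80], [0, 262, -837, 0, 0, 0, -80], [0, 262, -837, 0, 0, 0, -80], [0, 262, -837, 0, 0, 0, -80], [0, 262, -837, 0, 0, 0, -80], [0, 262, -837, 0, 0, 0, -80]]

```text
time_s: 1.82
position: [0.4876, -0.3018, 0.253]
tool_rot: [[-0.271, -0.0, 0.963], [-0.963, 0.0, -0.271], [-0.0, -1.0, -0.0]]
ft_force: [1.1, 0.4, 0.7]
grip_width: 0.0855
```

carry_out:
  targets:
    - [[0, 0, 0, 0, 0, 0, 0], [0, 0, 0, 0, 0, 0, 0]]

```text
time_s: 1.98
position: [0.4875, -0.3014, 0.252]
tool_rot: [[-0.273, -0.001, 0.962], [-0.962, 0.001, -0.273], [-0.001, -1.0, -0.002]]
ft_force: [-0.2, 1.9, -0.6]
grip_width: 0.0854
```

```bash
python3 - <<'E'
from h import *
for n in ['side','top','wrist']: snap(n,n+'1.png')
print(env.observe()['position'],env.observe()['time_s'])
E
```

```text
[ 0.48737528 -0.29874571  0.25337328] 2.1333
```

View pics/wrist1.png

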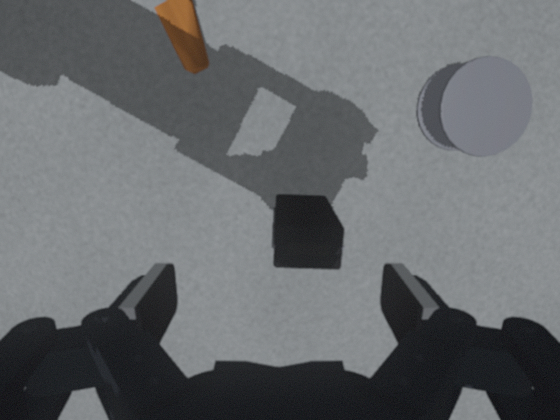

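The wrist view shows the spare case between the fingers at pixels (272..343, 195..268), roughly square to the jaws. I'll zoom in with the contrast raised.

```bash
python3 - <<'E'
from h import *
im=cv2.imread('pics/wrist1.png')[185:280,262:357]
im=np.clip(im.astype(float)*3.5-40,0,255).astype(np.uint8)
cv2.imwrite('pics/w1c.png',cv2.resize(im,None,fx=6,fy=6,interpolation=cv2.INTER_CUBIC))
E
```

```text
(no output)
```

View pics/w1c.png

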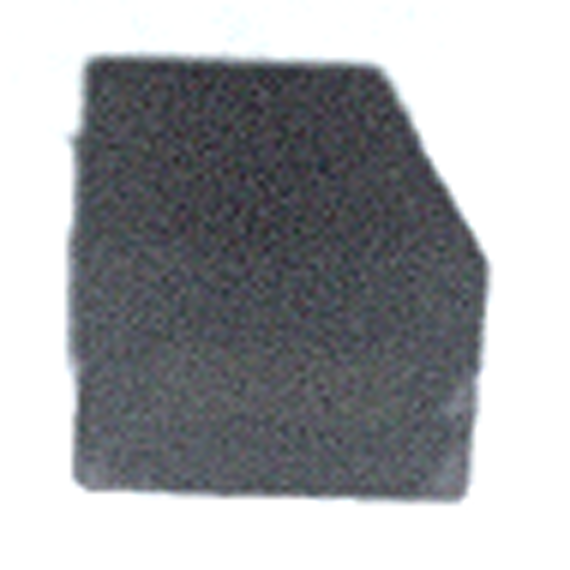

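```bash
python3 - <<'E'
from h import *
np.set_printoptions(precision=4,suppress=True)
W=load('wrist1');S=load('side1');T=load('top1')
w=lambda x,y:(262+x/6-.4,185+y/6-.4)
c=[onz(W,*w(*p),.115) for p in [(488,265),(466,497),(75,487),(70,250)]]
print(np.array(c),np.mean(c,0)); b=[onz(W,*w(*p),0) for p in [(88,58),(380,65)]];print(b)
d=c[1]-c[2];print(np.degrees(np.arctan2(d[1],d[0])),np.hypot(*d[:2])); d=b[1]-b[0];print(np.degrees(np.arctan2(d[1],d[0])),np.hypot(*d[:2]))
s=lambda x,y:(210+x/6-.4,300+y/6-.4)
print(tri((W,*w(75,487)),(S,*s(148,86))),tri((W,*w(466,497)),(S,*s(318,108))))
E
```

```text
[[ 0.5302 -0.331   0.115 ]
 [ 0.52   -0.3627  0.115 ]
 [ 0.4691 -0.3467  0.115 ]
 [ 0.4777 -0.314   0.115 ]] [ 0.4993 -0.3386  0.115 ]
[array([ 0.4794, -0.3145,  0.    ]), array([ 0.531 , -0.3304,  0.    ])]
-17.463886389672794 0.05330935389820122
-17.097398685330642 0.054030833942243076
(array([ 0.4768, -0.336 ,  0.1404]), [np.float64(0.004238511384285161), np.float64(0.004238511384285068)]) (array([ 0.5238, -0.3504,  0.1404]), [np.float64(0.005313356576066632), np.float64(0.005313356576066621)])
```

carry_out:
  targets:
    - [[0, 12, -40, 0, 0, 0, -1], [0, 12, -40, -40, 0, 0, -1], [0, 12, -40, -80, 0, 0, -1], [0, 12, -40, -120, 0, 0, -1], [0, 12, -40, -150, 0, 0, -1], [0, 12, -40, -163, 0, 0, -1], [0, 12, -40, -163, 0, 0, -1], [0, 12, -40, -163, 0, 0, -1]]

```text
time_s: 2.8
position: [0.4998, -0.339, 0.091]
tool_rot: [[-0.287, 0.0, 0.958], [-0.958, -0.0, -0.287], [-0.0, -1.0, 0.0]]
ft_force: [0.5, -0.4, 1.4]
grip_width: 0.0853
```

```bash
python3 - <<'E'
from h import *
snap('wrist','wrist2.png');print(env.observe()['position'])
E
```

```text
[ 0.50015779 -0.3394749   0.09190407]
```

View pics/wrist2.png

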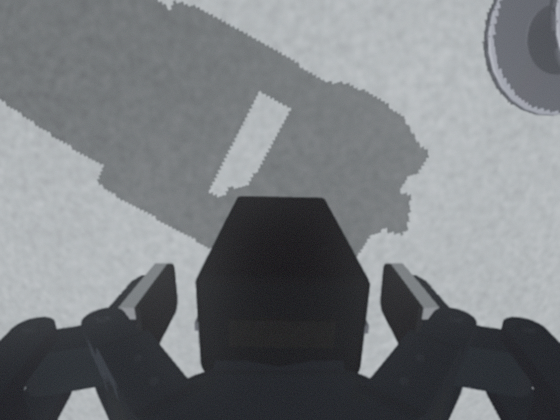

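The case sits centred between the pads (197..369, mid 283). Closing on it.

carry_out:
  targets:
    - [[1, 0, 0, 0, 0, 0, 0], [1, 0, 0, 0, 0, 0, 0], [1, 0, 0, 0, 0, 0, 0], [1, 0, 0, 0, 0, 0, 0], [1, 0, 0, 0, 0, 0, 0], [1, 0, 0, 0, 0, 0, 0]]
  squeeze: 45

```text
time_s: 3.35
position: [0.5, -0.34, 0.0919]
tool_rot: [[-0.288, 0.002, 0.958], [-0.958, -0.002, -0.288], [0.001, -1.0, 0.002]]
ft_force: [-0.7, 0.7, 5.9]
grip_width: 0.056
```

```bash
python3 - <<'E'
from h import *
from scipy.optimize import least_squares
# rack fit from measured top points
P={( -45,150,110):(80-5,262),(75,150,110):(80,45),(75,168,110):(44,45),(-45,168,110):(38,262),
(-165,30,18):(287,470),(-165,-40,18):(403,471),(45,-29,53):(393,121),(45,-60,53):(443,121),(-45,-60,53):(443,270),(-45,-29,53):(387,270),(75,-60,18):(441,77),(30,-12.5,125):(366,132),(75,12,85):(323,58),(75,-2,85):(348,58),(-45,-2,85):(347,270),(-45,12,85):(322,268)}
Sd={(-45,168,110):(298,113),(75,168,110):(516,108),(30,-12.5,125):(476,290),(75,-2,85):(557,320),(-45,-60,18):None,(-165,-40,18):(87,508),(45,-60,53):(508,458),(-45,-60,53):(328,468),(-165,-40,0):(87,530)}
T=load('top0');S=load('side0')
def f(p,full=False):
    c,s=np.cos(p[2]),np.sin(p[2]);r=[];k=[]
    for D,d,o,sc in((P,T,(195,165),4),(Sd,S,(200,150),5)):
        for X,uv in D.items():
            if uv is None: continue
            x,y,z=np.array(X)/1000
            q=proj(d,(p[0]+c*x-s*y,p[1]+s*x+c*y,z+p[3]))
            e=np.array([uv[0]/sc+o[0]-.4-q[0],uv[1]/sc+o[1]-.4-q[1]]);r.append(e);k.append((d is T,X))
    if full:
        for a,b in zip(k,r):print(a,b.round(2))
    return np.array(r).ravel()
for fixed in(0,1):
    g=f if not fixed else (lambda p:f(np.array([*p[:3],0])))
    s=least_squares(g,[.613,-.022,-.035,0],loss='soft_l1');print(s.x[:2],np.degrees(s.x[2]),s.x[3])
f(np.array([*s.x[:3],0]),True)
print(env.observe()['grip_width'])
E
```

```text
[ 0.61438021 -0.02279796] -2.4349677212894796 -5.05756158594433e-05
[ 0.61437757 -0.02280373] -2.433828389775328 0.0
(True, (-45, 150, 110)) [ 0.98 -0.1 ]
(True, (75, 150, 110)) [ 0.57 -0.64]
(True, (75, 168, 110)) [-0.41 -0.51]
(True, (-45, 168, 110)) [-0.17  0.06]
(True, (-165, 30, 18)) [ 0.23 -0.1 ]
(True, (-165, -40, 18)) [ 0.28 -0.32]
(True, (45, -29, 53)) [0.24 0.37]
(True, (45, -60, 53)) [-0.34  0.11]
(True, (-45, -60, 53)) [ 0.13 -0.69]
(True, (-45, -29, 53)) [-0.69 -0.45]
(True, (75, -60, 18)) [ 0.2  -0.54]
(True, (30, -12.5, 125)) [-0.57  0.54]
(True, (75, 12, 85)) [-0.3  -0.31]
(True, (75, -2, 85)) [-0.15 -0.43]
(True, (-45, -2, 85)) [0.49 0.21]
(True, (-45, 12, 85)) [ 0.41 -0.18]
(False, (-45, 168, 110)) [-0.4   0.91]
(False, (75, 168, 110)) [0.2  1.51]
(False, (30, -12.5, 125)) [-0.77  0.87]
(False, (75, -2, 85)) [-1.1  -2.19]
(False, (-165, -40, 18)) [0.3  0.27]
(False, (45, -60, 53)) [-1.64 -0.69]
(False, (-45, -60, 53)) [-0.56 -0.65]
(False, (-165, -40, 0)) [-0.23 -0.43]
0.05599885021485981
```

carry_out:
  targets:
    - [[1, 0, 0, 30, 0, 0, 0], [1, 0, 0, 70, 0, 0, 0], [1, 0, 0, 110, 0, 0, 0], [1, 0, 0, 150, 0, 0, 0], [1, 0, 20, 170, 0, 0, 0], [1, 10, 55, 170, 0, 0, 2], [1, 25, 90, 170, 0, 0, 5], [1, 40, 125, 170, 0, 0, 8], [1, 55, 160, 170, 0, 0, 12], [1, 70, 195, 170, 0, 0, 14.3], [1, 85, 230, 170, 0, 0, 14.3], [1, 100, 265, 170, 0, 0, 14.3], [1, 115, 300, 170, 0, 0, 14.3], [1, 127, 332, 170, 0, 0, 14.3], [1, 134, 352, 170, 0, 0, 14.3], [1, 136, 359, 170, 0, 0, 14.3], [1, 136, 359, 170, 0, 0, 14.3], [1, 136, 359, 170, 0, 0, 14.3]]

```text
time_s: 4.85
position: [0.6352, 0.0187, 0.2602]
tool_rot: [[-0.042, -0.001, 0.999], [-0.999, -0.0, -0.042], [0.0, -1.0, -0.001]]
ft_force: [0.1, -1.1, -3.1]
grip_width: 0.0556
```

```bash
python3 - <<'E'
from h import *
for n in ['side','top','wrist']: snap(n,n+'3.png')
im=cv2.imread('pics/side3.png')[80:270,200:360];cv2.imwrite('pics/s3c.png',cv2.resize(im,None,fx=3.1,fy=3.1,interpolation=cv2.INTER_CUBIC))
o=env.observe();print(o['position'],o['grip_width'])
E
```

```text
[0.63527533 0.01778233 0.26043594] 0.05578459731962885
```

View pics/wrist3.png

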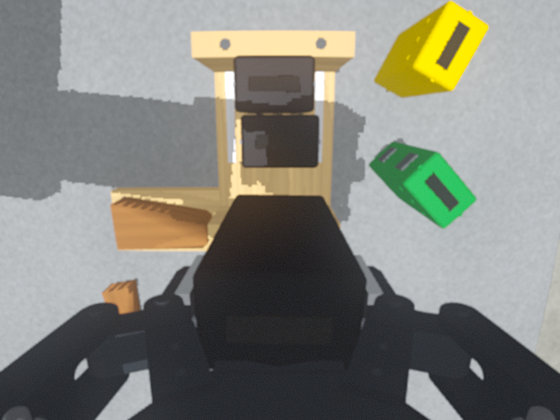

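View pics/s3c.png

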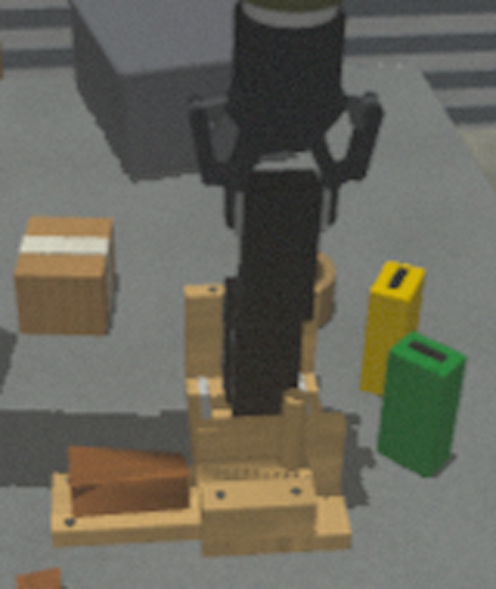

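The wrist view shows row case a at (235..314, 57..112), b at (242..320, 115..167), and the held case in front of them. Next I'll measure the near face of b and check the fit.

```bash
python3 - <<'E'
from h import *
im=cv2.imread('pics/wrist3.png')[20:210,180:370]
im=np.clip(im.astype(float)*2.2,0,255).astype(np.uint8)
cv2.imwrite('pics/w3c.png',cv2.resize(im,None,fx=3.1,fy=3.1,interpolation=cv2.INTER_CUBIC))
E
```

```text
(no output)
```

View pics/w3c.png

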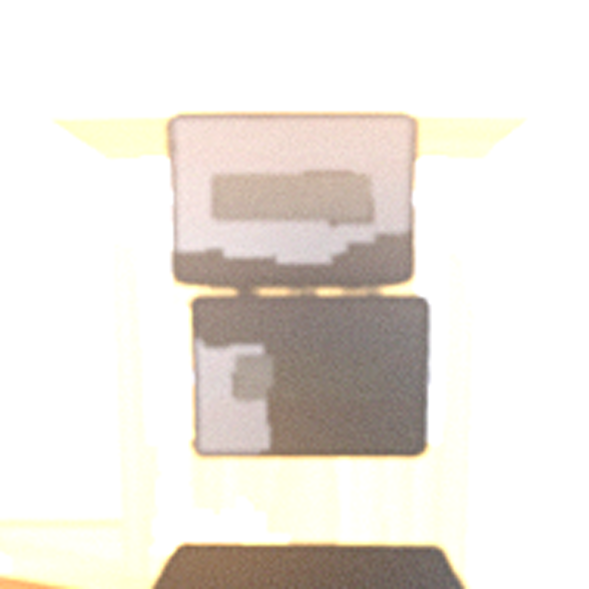

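```bash
cat >> h.py <<'E'
O=np.array([.6144,-.0228]);TH=np.radians(-2.43)
def torack(p):
    d=np.array(p)[:2]-O;c,s=np.cos(TH),np.sin(TH);return np.array([c*d[0]+s*d[1],-s*d[0]+c*d[1]])*1000
def toworld(x,y):
    c,s=np.cos(TH),np.sin(TH);return O+np.array([c*x-s*y,s*x+c*y])/1000
E
python3 - <<'E'
from h import *
np.set_printoptions(precision=2,suppress=True)
W=load('wrist3');w=lambda x,y:(180+x/3.1-.4,20+y/3.1-.4)
def rk(p,z):return torack(onz(W,*w(*p),z))
for n,ps in dict(b=[(193,297),(428,297),(427,455),(196,455)],a=[(170,115),(416,115),(413,283),(174,283)]).items():
    print(n,np.array([rk(p,.133) for p in ps]))
# wall
u=lambda x,y:(x,y)
for p,X in [((192,32),(-45,168)),((355,32),(75,168)),((194,58),(-45,150)),((353,58),(75,150))]: print(X,torack(onz(W,*p,.11)))
print('spare bottom edge',[torack(onz(W,*w(*p),.170)) for p in [(178,546),(440,546)]])
E
```

```text
b [[ -7.33 109.3 ]
 [ 45.55 109.23]
 [ 46.2   73.44]
 [ -7.56  73.52]]
a [[-11.46 148.24]
 [ 42.11 148.11]
 [ 42.1  112.29]
 [-11.52 112.4 ]]
(-45, 168) [-44.97 169.75]
(75, 168) [ 74.27 169.42]
(-45, 150) [-44.29 151.43]
(75, 150) [ 73.45 151.12]
spare bottom edge [array([-7.9 , 60.33]), array([45.14, 60.24])]
```

The gap runs from 12 to about 72 mm and the held case is centred near 42, so I can lower it.

carry_out:
  targets:
    - [[1, 0, 0, -30, 0, 0, 0], [1, 0, 0, -60, 0, 0, 0], [1, 0, 0, -90, 0, 0, 0], [1, 0, 0, -115, 0, 0, 0], [1, 0, 0, -132, 0, 0, 0], [1, 0, 0, -142, 0, 0, 0], [1, 0, 0, -147, 0, 0, 0], [1, 0, 0, -149, 0, 0, 0], [1, 0, 0, -149, 0, 0, 0]]

```text
time_s: 5.75
position: [0.6359, 0.0188, 0.1121]
tool_rot: [[-0.043, 0.001, 0.999], [-0.999, -0.0, -0.043], [0.0, -1.0, 0.001]]
ft_force: [-0.5, -1.0, -2.5]
grip_width: 0.0553
```

```bash
python3 - <<'E'
from h import *
for n in ['side','wrist']: snap(n,n+'4.png')
im=cv2.imread('pics/side4.png')[120:270,200:360];cv2.imwrite('pics/s4c.png',cv2.resize(im,None,fx=3.9,fy=3.9,interpolation=cv2.INTER_CUBIC))
o=env.observe();print(o['position'],o['ft_force'])
E
```

```text
[0.63609317 0.01903376 0.11257397] [ 0.39789432 -0.3345337  -3.66403331]
```

View pics/s4c.png

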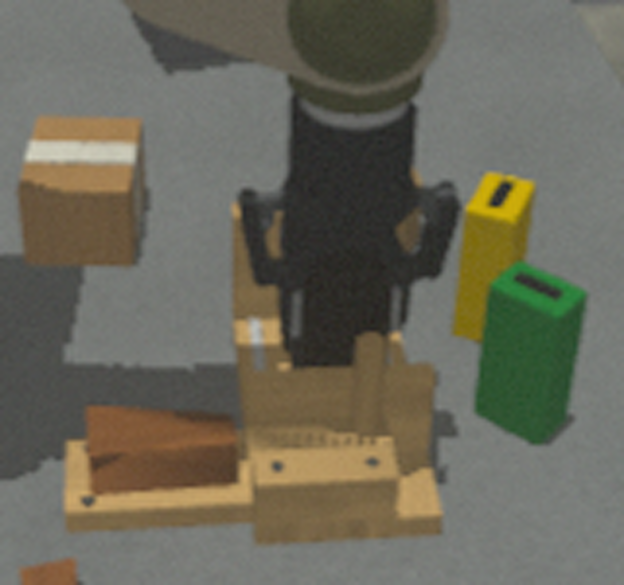

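View pics/wrist4.png

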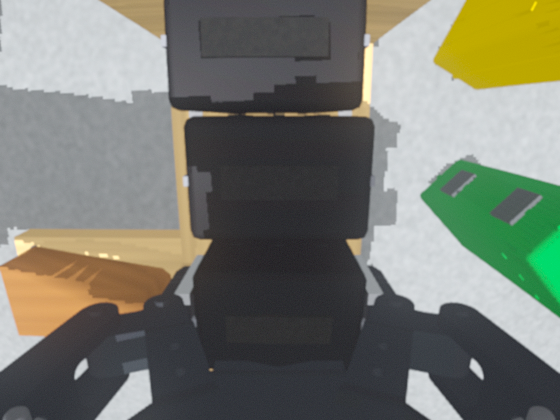

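The case is in the gap, clear of b, and the force still shows its full weight. I'll lower it the last few millimetres.

carry_out:
  targets:
    - [[1, 0, 0, -1.5, 0, 0, 0], [1, 0, 0, -1.5, 0, 0, 0]]

```text
time_s: 6.02
position: [0.6357, 0.0192, 0.1103]
tool_rot: [[-0.042, 0.001, 0.999], [-0.999, -0.0, -0.042], [0.0, -1.0, 0.001]]
ft_force: [0.9, -0.3, -1.9]
grip_width: 0.0554
```

carry_out:
  targets:
    - [[1, 0, 0, -1, 0, 0, 0], [1, 0, 0, -1, 0, 0, 0]]

```text
time_s: 6.18
position: [0.6358, 0.0192, 0.1099]
tool_rot: [[-0.042, 0.001, 0.999], [-0.999, -0.0, -0.042], [0.0, -1.0, 0.001]]
ft_force: [-1.3, 0.4, 4.8]
grip_width: 0.0554
```

It has touched down (+4.8 N). Opening now.

carry_out:
  targets:
    - [[0.6, 0, 0, 0, 0, 0, 0], [0.4, 0, 0, 0, 0, 0, 0], [0.2, 0, 0, 0, 0, 0, 0], [0, 0, 0, 0, 0, 0, 0], [0, 0, 0, 0, 0, 0, 0], [0, 0, 0, 0, 0, 0, 0]]

```text
time_s: 6.68
position: [0.6356, 0.0192, 0.1087]
tool_rot: [[-0.042, 0.0, 0.999], [-0.999, -0.0, -0.042], [0.0, -1.0, 0.0]]
ft_force: [1.5, -0.7, -0.2]
grip_width: 0.0857
```

carry_out:
  targets:
    - [[0, 0, 0, 30, 0, 0, 0], [0, 0, 0, 65, 0, 0, 0], [0, 0, 0, 105, 0, 0, 0], [0, 0, 0, 140, 0, 0, 0], [0, 0, 0, 150, 0, 0, 0], [0, 0, 0, 150, 0, 0, 0]]

```text
time_s: 7.18
position: [0.6364, 0.0191, 0.2622]
tool_rot: [[-0.042, 0.007, 0.999], [-0.999, -0.001, -0.042], [0.001, -1.0, 0.007]]
ft_force: [-0.4, -0.2, 0.3]
grip_width: 0.085
```

```bash
python3 - <<'E'
from h import *
for n in ['side','wrist','top']: snap(n,n+'5.png')
im=cv2.imread('pics/side5.png')[120:270,200:360];cv2.imwrite('pics/s5c.png',cv2.resize(im,None,fx=3.9,fy=3.9,interpolation=cv2.INTER_CUBIC))
o=env.observe();print(o['position'],o['ft_force'])
E
```

```text
[0.63505398 0.01928467 0.25672956] [ 0.16732192 -0.2110109   0.34165404]
```

View pics/s5c.png

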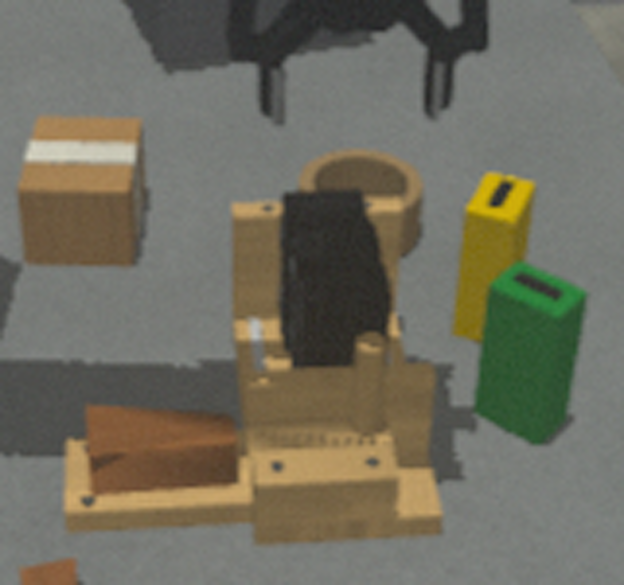

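View pics/wrist5.png

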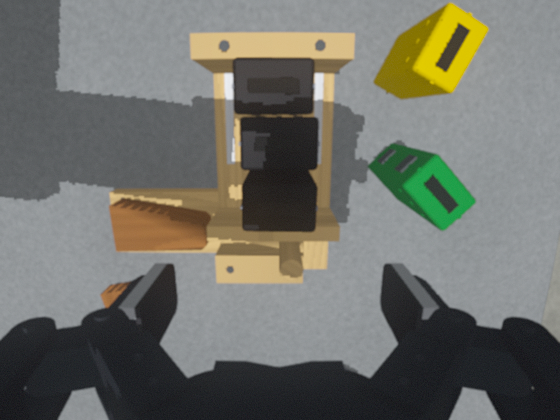

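The spare case now stands third in the row at (242..317, 172..230). The post top is at about (291,268). I'll triangulate the post and check the spare's position.

```bash
python3 - <<'E'
from h import *
im=cv2.imread('pics/wrist5.png')[105:295,195:345]
im=np.clip(im.astype(float)*1.8,0,255).astype(np.uint8)
cv2.imwrite('pics/w5c.png',cv2.resize(im,None,fx=3.1,fy=3.1,interpolation=cv2.INTER_CUBIC))
im=cv2.imread('pics/side5.png')[200:250,260:320]
cv2.imwrite('pics/s5d.png',cv2.resize(im,None,fx=8,fy=8,interpolation=cv2.INTER_CUBIC))
E
```

```text
(no output)
```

View pics/w5c.png

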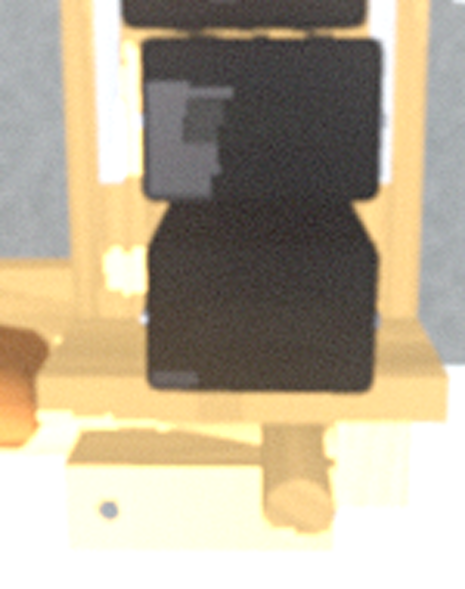

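View pics/s5d.png

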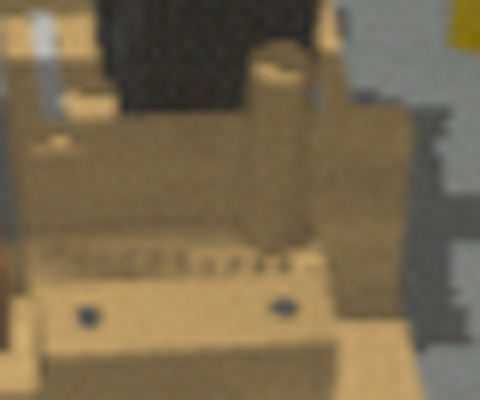

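```bash
python3 - <<'E'
from h import *
np.set_printoptions(precision=4,suppress=True)
W=load('wrist5');S=load('side5')
w=lambda x,y:(195+x/3.1-.4,105+y/3.1-.4)
p,r=tri((W,*w(302,504)),(S,260+280/8-.4,200+62/8-.4));print('post',p,r,torack(p))
print(onz(W,*w(302,504),.125),torack(onz(W,*w(302,504),.125)))
print('spare',[torack(onz(W,*w(*q),.133)) for q in [(148,248),(377,248),(374,390),(150,390)]])
print('b',[torack(onz(W,*w(*q),.133)) for q in [(143,38),(380,38),(380,198),(145,198)]])
print('post fit',toworld(30,-12.5), env.observe()['position'])
E
```

```text
post [ 0.6431 -0.0332  0.1205] [np.float64(0.0008110505271477104), np.float64(0.0008110505271477584)] [29.0968 -9.2199]
[ 0.6438 -0.0313  0.125 ] [29.7015 -7.2821]
spare [array([-7.5065, 61.7716]), array([46.2567, 61.7483]), array([46.5426, 26.6011]), array([-7.9865, 26.6485])]
b [array([ -7.4514, 109.7234]), array([ 45.6913, 109.7301]), array([46.6325, 73.5595]), array([-7.8974, 73.575 ])]
post fit [ 0.6438 -0.0366] [0.6351 0.0193 0.2567]
```

carry_out:
  targets:
    - [[0, 4, -27, 0, 0, 0, 0], [0, 8, -54, 0, 0, 0, 0], [0, 8, -54, -20, 0, 0, 0], [0, 8, -54, -55, 0, 0, 0], [0, 8, -54, -90, 0, 0, 0], [0, 8, -54, -120, 0, 0, 0], [0, 8, -54, -137, 0, 0, 0], [0, 8, -54, -142, 0, 0, 0], [0, 8, -54, -142, 0, 0, 0]]

```text
time_s: 8.08
position: [0.6426, -0.0346, 0.1142]
tool_rot: [[-0.042, -0.005, 0.999], [-0.999, 0.001, -0.042], [-0.001, -1.0, -0.005]]
ft_force: [-0.5, 0.0, 0.2]
grip_width: 0.0856
```

```bash
python3 - <<'E'
from h import *
for n in ['side','wrist']: snap(n,n+'6.png')
im=cv2.imread('pics/side6.png')[120:270,200:360];cv2.imwrite('pics/s6c.png',cv2.resize(im,None,fx=3.9,fy=3.9,interpolation=cv2.INTER_CUBIC))
o=env.observe();print(o['position'],o['ft_force'])
E
```

```text
[ 0.64387121 -0.03481749  0.11731528] [ 1.16617825 -0.2354183   1.04777633]
```

View pics/s6c.png

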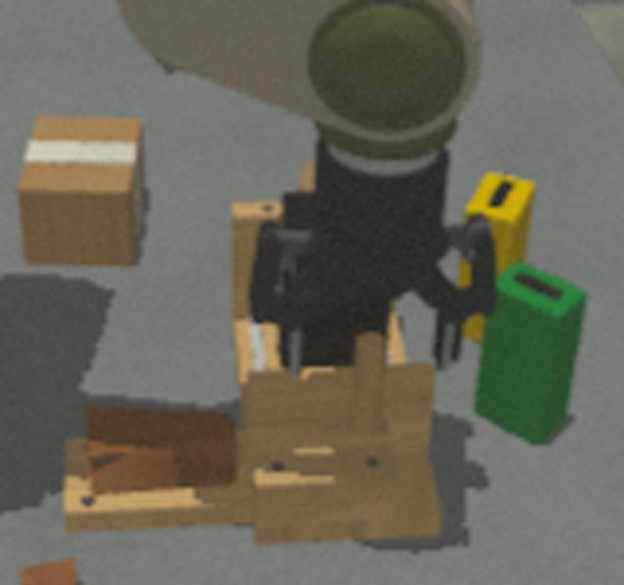

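View pics/wrist6.png

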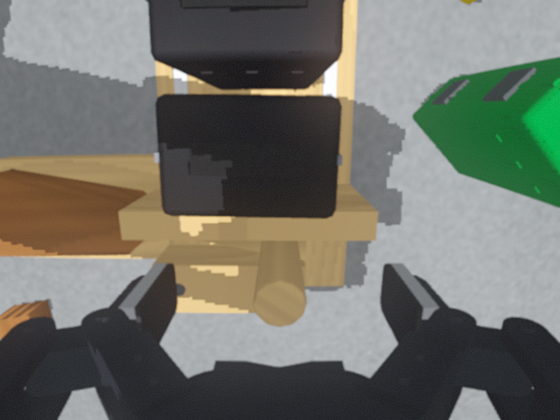

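The post stands midway between the pads at pixel (279,302). I'll check its offset along the pad width.

```bash
python3 - <<'E'
from h import *
W=load('wrist6');o=env.observe();p=onz(W,279,301,.125);print(p,o['position'],torack(p),torack(o['position']))
E
```

```text
[ 0.64259724 -0.03239057  0.125     ] [ 0.64387121 -0.03481749  0.11731528] [28.57851025 -8.38642124] [ 29.95423491 -10.75714201]
```

carry_out:
  targets:
    - [[1, 0, 0, 0, 0, 0, 0], [1, 0, 0, 0, 0, 0, 0], [1, 0, 0, 0, 0, 0, 0], [1, 0, 0, 0, 0, 0, 0], [1, 0, 0, 0, 0, 0, 0], [1, 0, 0, 0, 0, 0, 0], [1, 0, 0, 0, 0, 0, 0], [1, 0, 0, 0, 0, 0, 0]]
  squeeze: 50

```text
time_s: 8.85
position: [0.6438, -0.0348, 0.1173]
tool_rot: [[-0.042, 0.001, 0.999], [-0.999, -0.0, -0.042], [0.0, -1.0, 0.001]]
ft_force: [-0.2, -0.6, 3.7]
grip_width: 0.0186
```

carry_out:
  targets:
    - [[1, 0.1, 2, 0, 0, 0, 0], [1, 0.2, 4, 0, 0, 0, 0], [1, 0.25, 6, 0, 0, 0, 0], [1, 0.3, 8, 0, 0, 0, 0], [1, 0.4, 10, 0, 0, 0, 0], [1, 0.5, 12, 0, 0, 0, 0], [1, 0.6, 14, 0, 0, 0, 0], [1, 0.7, 16, 0, 0, 0, 0], [1, 0.8, 18, 0, 0, 0, 0], [1, 0.8, 20, 0, 0, 0, 0], [1, 0.8, 20, 0, 0, 0, 0]]

```text
time_s: 9.77
position: [0.6446, -0.015, 0.1173]
tool_rot: [[-0.042, 0.001, 0.999], [-0.999, -0.001, -0.042], [0.001, -1.0, 0.001]]
ft_force: [0.3, -2.7, 5.8]
grip_width: 0.0186
```

carry_out:
  targets:
    - [[1, 0, 1, 0, 0, 0, 0], [1, 0, 2, 0, 0, 0, 0], [1, 0, 2, 0, 0, 0, 0]]

```text
time_s: 10.02
position: [0.6447, -0.0137, 0.1172]
tool_rot: [[-0.042, 0.001, 0.999], [-0.999, -0.002, -0.042], [0.002, -1.0, 0.001]]
ft_force: [-0.4, -6.9, 5.8]
grip_width: 0.0184
```

carry_out:
  targets:
    - [[1, 0, 1, 0, 0, 0, 0], [1, 0, 1.5, 0, 0, 0, 0], [1, 0, 1.5, 0, 0, 0, 0]]

```text
time_s: 10.27
position: [0.6447, -0.0127, 0.1173]
tool_rot: [[-0.043, 0.001, 0.999], [-0.999, -0.003, -0.043], [0.003, -1.0, 0.001]]
ft_force: [-0.8, -8.9, 5.7]
grip_width: 0.0185
```

carry_out:
  targets:
    - [[1, 0, 1, 0, 0, 0, 0], [1, 0, 1.5, 0, 0, 0, 0], [1, 0, 1.5, 0, 0, 0, 0]]

```text
time_s: 10.52
position: [0.6448, -0.0112, 0.1173]
tool_rot: [[-0.043, 0.001, 0.999], [-0.999, -0.003, -0.043], [0.003, -1.0, 0.001]]
ft_force: [-0.3, -8.1, 4.7]
grip_width: 0.0185
```

carry_out:
  targets:
    - [[1, 0, 1, 0, 0, 0, 0], [1, 0, 1.5, 0, 0, 0, 0], [1, 0, 1.5, 0, 0, 0, 0]]

```text
time_s: 10.77
position: [0.6448, -0.0112, 0.1173]
tool_rot: [[-0.043, 0.001, 0.999], [-0.999, -0.005, -0.043], [0.005, -1.0, 0.001]]
ft_force: [-0.9, -15.8, 5.3]
grip_width: 0.0191
```

```bash
python3 - <<'E'
from h import *
for n in ['wrist','top']: snap(n,n+'7.png')
o=env.observe();print(o['position'],o['ft_force'])
E
```

```text
[ 0.64478823 -0.01116747  0.11728729] [ -1.84342872 -15.74655998   4.39786845]
```

View pics/wrist7.png

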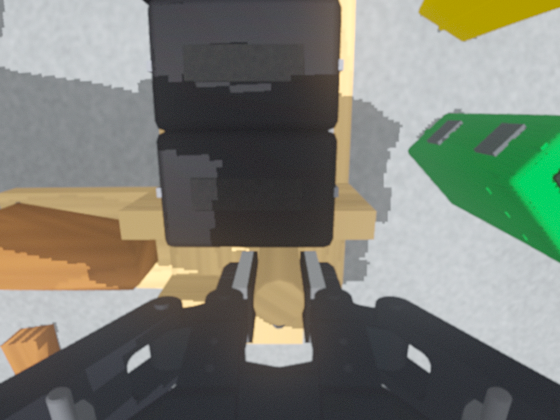

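The force rose to 15.8 N with no more motion after about 23.6 mm of travel, and the cases touch each other in the picture, so the stop is snug. Releasing the post and lifting.

carry_out:
  targets:
    - [[0.7, 0, 0, 0, 0, 0, 0], [0.5, 0, 0, 0, 0, 0, 0], [0.4, 0, 0, 0, 0, 0, 0], [0.4, 0, 0, 0, 0, 0, 0], [0.4, 0, 0, 30, 0, 0, 0], [0.4, 0, 0, 70, 0, 0, 0], [0.4, -20, 0, 105, 0, 0, 7], [0.4, -55, 0, 120, 0, 0, 14], [0.4, -90, 0, 130, 0, 0, 21], [0.6, -125, 0, 130, 0, 0, 28], [0.8, -160, 0, 130, 0, 0, 35], [1, -190, 0, 130, 0, 0, 42], [1, -215, 0, 130, 0, 0, 49], [1, -230, 0, 130, 0, 0, 56], [1, -230, 0, 130, 0, 0, 63], [1, -230, 0, 130, 0, 0, 70], [1, -230, 0, 130, 0, 0, 77], [1, -230, 0, 130, 0, 0, 84], [1, -230, 0, 130, 0, 0, 90], [1, -230, 0, 130, 0, 0, 90]]

```text
time_s: 12.53
position: [0.4142, -0.0079, 0.2468]
tool_rot: [[0.999, -0.0, 0.038], [-0.038, 0.0, 0.999], [-0.0, -1.0, 0.0]]
ft_force: [0.4, 0.2, -0.1]
grip_width: -0.0002
```

```bash
python3 - <<'E'
from h import *
for n in ['side','top','wrist']: snap(n,n+'8.png')
im=cv2.imread('pics/side8.png')[120:270,200:360];cv2.imwrite('pics/s8c.png',cv2.resize(im,None,fx=3.9,fy=3.9,interpolation=cv2.INTER_CUBIC))
im=cv2.imread('pics/top8.png')[165:300,195:325];cv2.imwrite('pics/t8c.png',cv2.resize(im,None,fx=4,fy=4,interpolation=cv2.INTER_CUBIC))
o=env.observe();print(o['position'],o['tool_rot'],o['time_s'])
E
```

```text
[ 0.41431267 -0.0080765   0.24679297] [[ 9.98984061e-01 -4.31544734e-05  4.50648867e-02]
 [-4.50648786e-02  1.73993381e-04  9.98984047e-01]
 [-5.09516224e-05 -9.99999984e-01  1.71871863e-04]] 12.6833
```

View pics/t8c.png

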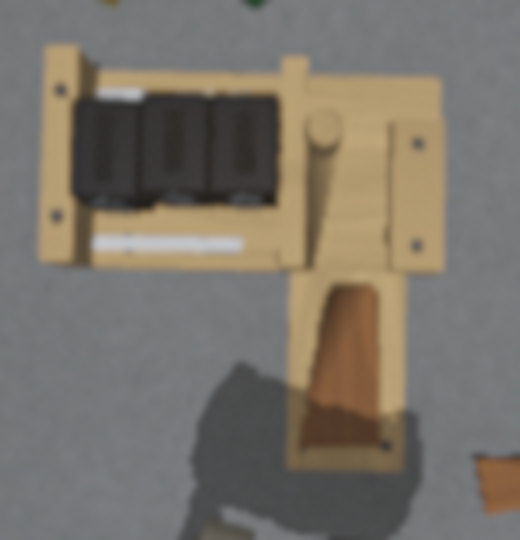

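View pics/wrist8.png

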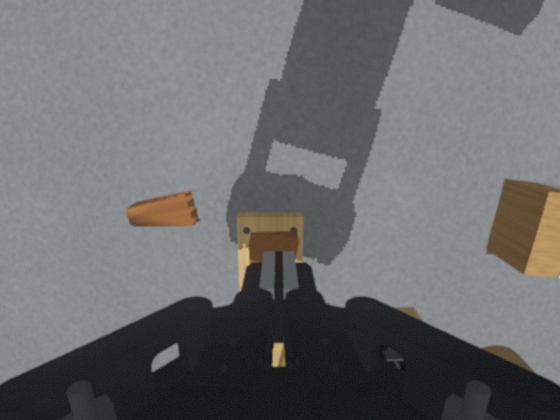

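View pics/s8c.png

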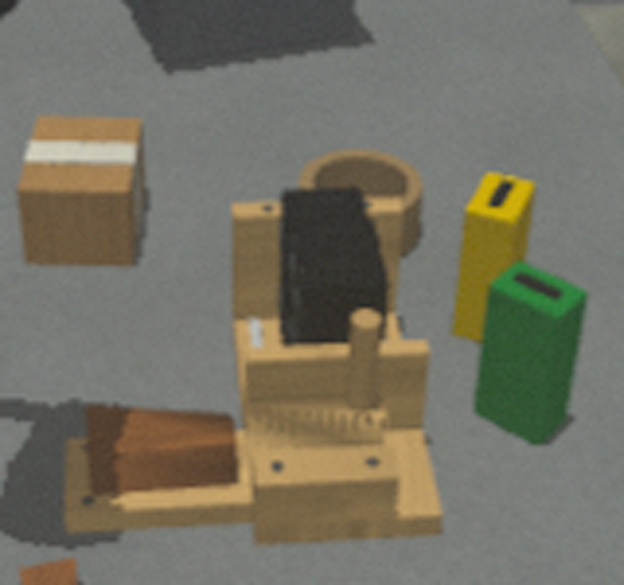

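The top view shows three cases tight against each other and the stop about 23.4 mm from its open position. The wedge is still on the runway with its butt at crop row 445. Now the wedge numbers.

```bash
python3 - <<'E'
from h import *
np.set_printoptions(precision=4,suppress=True)
T=load('top8');W=load('wrist8');a=lambda x,y:(195+x/4-.4,165+y/4-.4)
im=load('wrist8')['img'][200:270,230:310,::-1];cv2.imwrite('pics/w8c.png',cv2.resize(im,None,fx=7,fy=7,interpolation=cv2.INTER_CUBIC))
for p in [(300,445),(380,445),(378,290),(330,290)]: print(torack(onz(T,*a(*p),.053)))
for p in [(249,233),(298,233)]: print('w',torack(onz(W,*p,.053)),torack(onz(W,*p,.018)))
# runway end in wrist
for p in [(237,213),(303,213)]: print('runway',torack(onz(W,*p,.018)))
for f in ('top0','top8'):
    D=load(f); 
print('post',torack(onz(T,*a(323,131),.125)),'face',torack(onz(T,*a(283,58),.085)),torack(onz(T,*a(281,268),.085)))
print('tcp',torack(env.observe()['position']))
E
```

```text
[-147.0191   21.7792]
[-146.2521  -24.8968]
[-55.8113 -22.2591]
[-56.3125   5.8878]
w [-159.6127  -21.9236] [-147.4924  -25.1347]
w [-159.491    25.2144] [-147.3572   27.2412]
runway [-169.7471  -37.202 ]
runway [-169.5549   32.2269]
post [28.8518 12.223 ] face [75.2368 35.6064] [-45.0259  34.3218]
tcp [-200.5317    6.2268]
```

View pics/w8c.png

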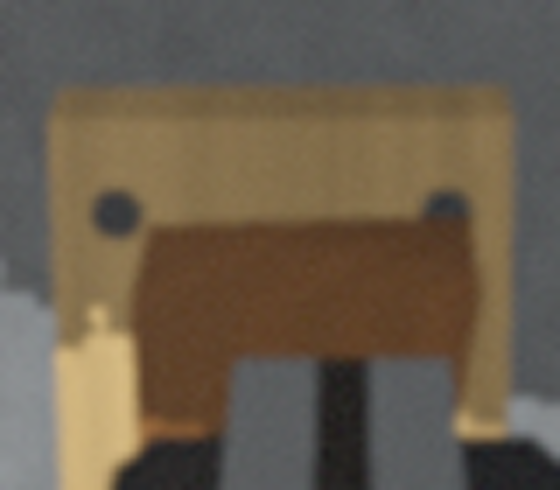

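carry_out:
  targets:
    - [[1, 16, -5, -20, 0, 0, 0], [1, 32, -10, -55, 0, 0, 0], [1, 32, -10, -95, 0, 0, 0], [1, 32, -10, -135, 0, 0, 0], [1, 32, -10, -170, 0, 0, 0], [1, 32, -10, -190, 0, 0, 0], [1, 32, -10, -200, 0, 0, 0], [1, 32, -10, -200, 0, 0, 0], [1, 32, -10, -200, 0, 0, 0]]
  squeeze: 100

```text
time_s: 13.43
position: [0.4464, -0.0182, 0.0468]
tool_rot: [[0.999, -0.001, 0.044], [-0.044, 0.0, 0.999], [-0.001, -1.0, 0.0]]
ft_force: [0.5, -0.1, -0.2]
grip_width: 0.0001
```

```bash
python3 - <<'E'
from h import *
for n in ['side','wrist']: snap(n,n+'9.png')
im=cv2.imread('pics/side9.png')[120:270,170:330];cv2.imwrite('pics/s9c.png',cv2.resize(im,None,fx=3.9,fy=3.9,interpolation=cv2.INTER_CUBIC))
o=env.observe();print(o['position'],torack(o['position']),o['ft_force'])
E
```

```text
[ 0.44693415 -0.01837144  0.04770046] [-167.50302911   -2.67577126] [-0.05512908  0.09955652  0.06511588]
```

View pics/s9c.png

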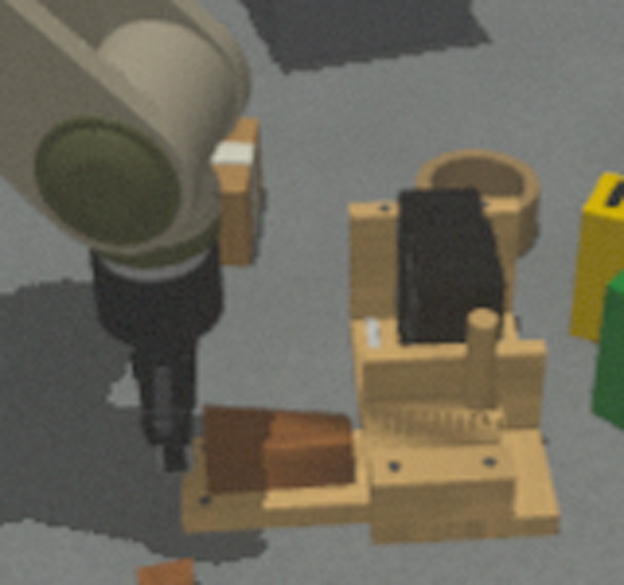

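View pics/wrist9.png

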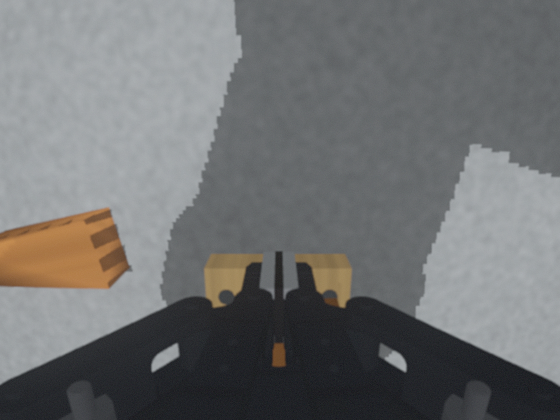

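The fingers stand behind the butt with clearance and nothing is touching. Sliding the wedge in slowly.

carry_out:
  targets:
    - [[1, 4, -0.2, 0, 0, 0, 0], [1, 8, -0.3, 0, 0, 0, 0], [1, 12, -0.5, 0, 0, 0, 0], [1, 16, -0.7, 0, 0, 0, 0], [1, 20, -0.8, 0, 0, 0, 0], [1, 24, -1, 0, 0, 0, 0], [1, 28, -1.2, 0, 0, 0, 0], [1, 32, -1.4, 0, 0, 0, 0], [1, 36, -1.5, 0, 0, 0, 0], [1, 40, -1.7, 0, 0, 0, 0], [1, 40, -1.7, 0, 0, 0, 0]]

```text
time_s: 14.45
position: [0.4873, -0.0201, 0.0468]
tool_rot: [[0.999, 0.001, 0.042], [-0.042, -0.0, 0.999], [0.001, -1.0, -0.0]]
ft_force: [0.9, -0.4, 0.6]
grip_width: -0.0001
```

carry_out:
  targets:
    - [[1, 3, -0.1, 0, 0, 0, 0], [1, 6, -0.3, 0, 0, 0, 0], [1, 9, -0.4, 0, 0, 0, 0], [1, 12, -0.5, 0, 0, 0, 0], [1, 15, -0.6, 0, 0, 0, 0], [1, 18, -0.8, 0, 0, 0, 0], [1, 20, -0.8, 0, 0, 0, 0], [1, 20, -0.8, 0, 0, 0, 0]]

```text
time_s: 15.12
position: [0.5069, -0.0208, 0.0468]
tool_rot: [[0.999, 0.001, 0.042], [-0.042, -0.0, 0.999], [0.001, -1.0, -0.0]]
ft_force: [-0.3, 0.3, -0.5]
grip_width: 0.0002
```

```bash
python3 - <<'E'
from h import *
for n in ['side','top']: snap(n,n+'10.png')
im=cv2.imread('pics/side10.png')[120:270,170:330];cv2.imwrite('pics/s10c.png',cv2.resize(im,None,fx=3.9,fy=3.9,interpolation=cv2.INTER_CUBIC))
o=env.observe();print(o['position'],torack(o['position']),o['ft_force'])
E
```

```text
[ 0.50641422 -0.02076272  0.04680625] [-107.97505591   -2.54302264] [ 0.00156977  0.43726058 -0.08889996]
```

View pics/s10c.png

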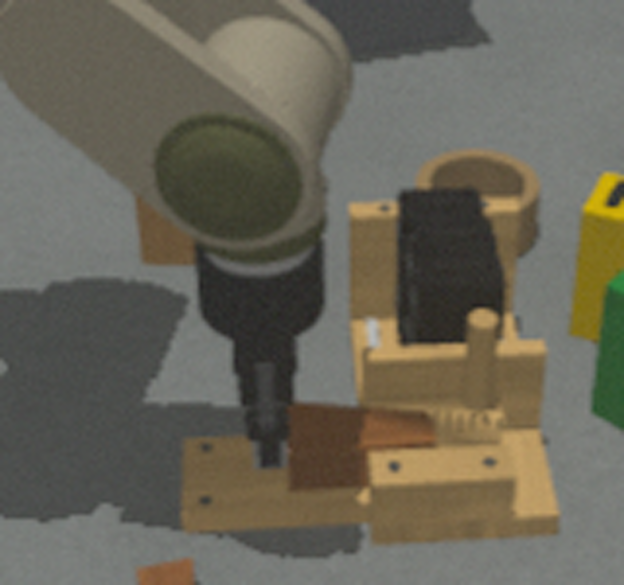

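The wedge is entering straight, with its nose well inside the slot. Continuing.

carry_out:
  targets:
    - [[1, 3, -0.1, 0, 0, 0, 0], [1, 6, -0.3, 0, 0, 0, 0], [1, 9, -0.4, 0, 0, 0, 0], [1, 12, -0.5, 0, 0, 0, 0], [1, 15, -0.6, 0, 0, 0, 0], [1, 18, -0.8, 0, 0, 0, 0], [1, 20, -0.8, 0, 0, 0, 0], [1, 20, -0.8, 0, 0, 0, 0]]

```text
time_s: 15.88
position: [0.5267, -0.0217, 0.0468]
tool_rot: [[0.999, 0.0, 0.042], [-0.042, -0.0, 0.999], [0.0, -1.0, -0.0]]
ft_force: [-0.5, -0.1, 0.4]
grip_width: 0.0
```

carry_out:
  targets:
    - [[1, 2, -0.1, 0, 0, 0, 0], [1, 4, -0.2, 0, 0, 0, 0], [1, 6, -0.3, 0, 0, 0, 0], [1, 6, -0.3, 0, 0, 0, 0]]

```text
time_s: 16.22
position: [0.5331, -0.0219, 0.0469]
tool_rot: [[0.999, 0.001, 0.042], [-0.042, -0.0, 0.999], [0.001, -1.0, 0.0]]
ft_force: [0.2, -0.1, 0.1]
grip_width: -0.0002
```

```bash
python3 - <<'E'
from h import *
for n in ['side','top']: snap(n,n+'11.png')
im=cv2.imread('pics/side11.png')[120:270,200:360];cv2.imwrite('pics/s11c.png',cv2.resize(im,None,fx=3.9,fy=3.9,interpolation=cv2.INTER_CUBIC))
o=env.observe();print(o['position'],torack(o['position']),o['ft_force'])
E
```

```text
[ 0.5327477  -0.02181718  0.0468908 ] [-81.62054219  -2.48002448] [ 0.03298328 -0.49864796 -0.52417265]
```

View pics/s11c.png

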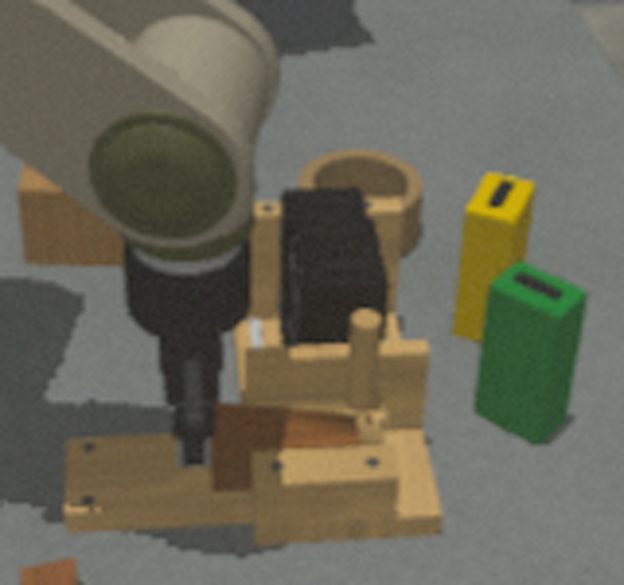

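carry_out:
  targets:
    - [[1, 1.5, -0.1, 0, 0, 0, 0], [1, 3, -0.1, 0, 0, 0, 0], [1, 3, -0.1, 0, 0, 0, 0]]

```text
time_s: 16.57
position: [0.5356, -0.022, 0.0468]
tool_rot: [[0.999, 0.0, 0.042], [-0.042, -0.0, 0.999], [0.0, -1.0, 0.0]]
ft_force: [0.7, -0.8, 1.3]
grip_width: 0.0
```

carry_out:
  targets:
    - [[1, 1, 0, 0, 0, 0, 0], [1, 2, -0.1, 0, 0, 0, 0], [1, 2, -0.1, 0, 0, 0, 0]]

```text
time_s: 16.82
position: [0.5376, -0.0221, 0.0468]
tool_rot: [[0.999, 0.0, 0.042], [-0.042, 0.0, 0.999], [0.0, -1.0, 0.0]]
ft_force: [0.5, -0.1, -0.5]
grip_width: 0.0002
```

carry_out:
  targets:
    - [[1, 1, 0, 0, 0, 0, 0], [1, 2, -0.1, 0, 0, 0, 0], [1, 2, -0.1, 0, 0, 0, 0]]

```text
time_s: 17.07
position: [0.5382, -0.022, 0.0468]
tool_rot: [[0.999, -0.003, 0.042], [-0.042, 0.0, 0.999], [-0.003, -1.0, 0.0]]
ft_force: [-6.4, -1.3, 5.0]
grip_width: -0.0001
```

carry_out:
  targets:
    - [[1, 1, 0, 0, 0, 0, 0], [1, 2, -0.1, 0, 0, 0, 0], [1, 2, -0.1, 0, 0, 0, 0]]

```text
time_s: 17.32
position: [0.5383, -0.022, 0.0467]
tool_rot: [[0.999, -0.008, 0.042], [-0.042, 0.001, 0.999], [-0.008, -1.0, 0.0]]
ft_force: [-15.7, -3.0, 10.3]
grip_width: -0.0002
```

carry_out:
  targets:
    - [[1, 1, 0, 0, 0, 0, 0], [1, 2, -0.1, 0, 0, 0, 0], [1, 2, -0.1, 0, 0, 0, 0]]

```text
time_s: 17.57
position: [0.5384, -0.022, 0.0467]
tool_rot: [[0.999, -0.013, 0.041], [-0.041, 0.001, 0.999], [-0.013, -1.0, 0.0]]
ft_force: [-24.9, -3.5, 16.5]
grip_width: 0.0002
```

```bash
python3 - <<'E'
from h import *
o=env.observe();print(o['position'],torack(o['position']),o['ft_force'])
E
```

```text
[ 0.53844    -0.02195854  0.04668938] [-75.92737068  -2.37990907] [-24.93275099  -3.48022061  16.53668174]
```

Motion stopped at 25 N with the TCP at rack −76, which puts the butt near −65. I'll back off and look.

carry_out:
  targets:
    - [[1, -10, 0.4, 0, 0, 0, 0], [1, -30, 1.3, 0, 0, 0, 0], [1, -60, 2.5, 10, 0, 0, 0], [1, -90, 3.8, 40, 0, 0, 0], [1, -120, 5, 80, 0, 0, 0], [1, -150, 5, 120, 0, 0, 0], [1, -180, 5, 150, 0, 0, 0], [1, -180, 5, 150, 0, 0, 0]]

```text
time_s: 18.23
position: [0.3617, -0.017, 0.1998]
tool_rot: [[0.999, 0.004, 0.042], [-0.042, -0.001, 0.999], [0.004, -1.0, -0.001]]
ft_force: [0.8, -0.1, 0.3]
grip_width: 0.0
```

```bash
python3 - <<'E'
from h import *
for n in ['side','top','wrist']: snap(n,n+'12.png')
im=cv2.imread('pics/side12.png')[150:270,220:330];cv2.imwrite('pics/s12c.png',cv2.resize(im,None,fx=5,fy=5,interpolation=cv2.INTER_CUBIC))
im=cv2.imread('pics/top12.png')[165:300,195:325];cv2.imwrite('pics/t12c.png',cv2.resize(im,None,fx=4,fy=4,interpolation=cv2.INTER_CUBIC))
o=env.observe();print(o['position'],torack(o['position']),o['ft_force'])
E
```

```text
[ 0.3636538  -0.01748584  0.19770008] [-250.74603099   -5.32195382] [0.18691527 0.19835606 0.39367507]
```

View pics/s12c.png

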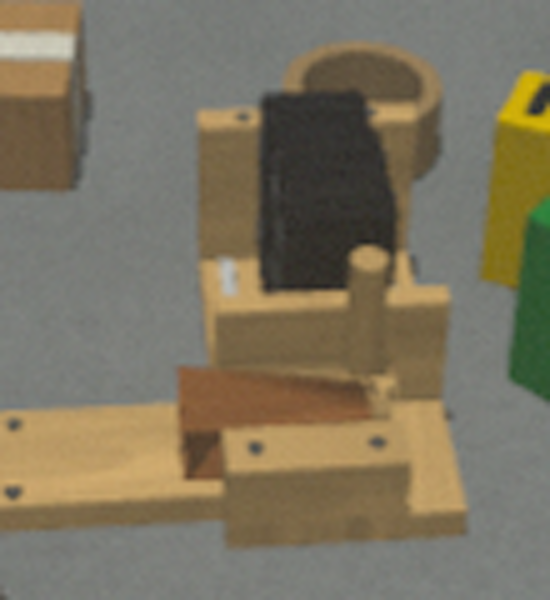

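View pics/t12c.png

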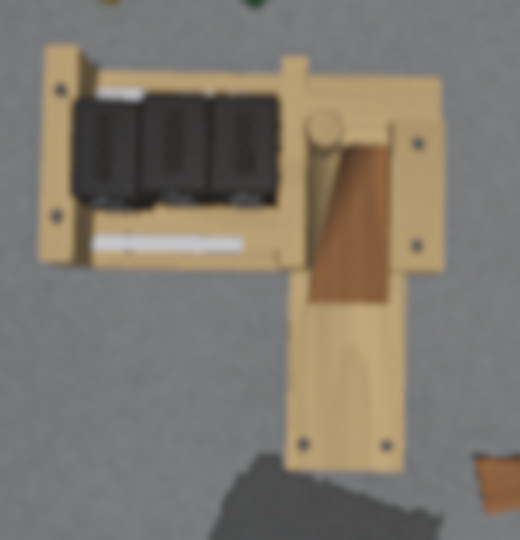

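```bash
python3 - <<'E'
from h import *
np.set_printoptions(precision=1,suppress=True)
T=load('top12');a=lambda x,y:(195+x/4-.4,165+y/4-.4)
for p in [(308,301),(387,302),(389,147),(345,147)]: print('wedge',torack(onz(T,*a(*p),.053)))
print('heel ref',[torack(onz(T,*a(*p),.053)) for p in [(443,270),(443,121),(387,270),(391,121)]])
print('post',torack(onz(T,*a(323,131),.125)),[torack(onz(T,*a(*p),.085)) for p in [(283,57),(308,57),(281,268),(306,270)]])
for x in (75,141,209,278): print('case edge',x,torack(onz(T,*a(x,100),.133)),torack(onz(T,*a(x,185),.133)))
S=load('side12');c=lambda x,y:(220+x/5-.4,150+y/5-.4)
print('S butt top -y corner? ',torack(onz(S,*c(180,368),.053)),torack(onz(S,*c(187,430),.053)),torack(onz(S,*c(187,478),.018)), 'runway', torack(onz(S,*c(225,430),.053)))
g=cv2.cvtColor(T['img'],cv2.COLOR_RGB2HSV);m=cv2.inRange(g,(5,120,40),(14,255,200))[220:250,265:300];n,l,s,ce=cv2.connectedComponentsWithStats(m);print(s+np.array([265,220,0,0,0]))
E
```

```text
wedge [-63.   18.7]
wedge [-62.7 -27.7]
wedge [ 28.6 -27.4]
wedge [28.1 -1.5]
heel ref [array([-43.4, -60.3]), array([ 44.7, -59.2]), array([-44. , -27.4]), array([ 44.1, -28.4])]
post [28.9 12.2] [array([75.8, 35.6]), array([76.1, 21.3]), array([-45. ,  34.3]), array([-45.9,  20.1])]
case edge 75 [ 42.3 147.2] [ -3.9 145.8]
case edge 141 [ 43.  111.3] [ -3.3 110. ]
case edge 209 [43.6 74.4] [-2.6 73.3]
case edge 278 [44.4 37. ] [-1.9 36. ]
S butt top -y corner?  [-65.2  16.9] [-64.3 -29.5] [-64.5 -27.3] runway [-45.7 -30.9]
[[265 220  35  30 704]
 [273 220  19  20 346]]
```

The butt is at rack x −63 (top view) to −65 (side view), straight along the heel and jammed at 25 N. The row edges lie at 36.5, 74, 111 and 147 mm. Everything is in range and the arm is clear, so I'm handing the job in.

```bash
python3 -c "
from h import *
print(env.observe()['qvel'].round(2)); print(env.close_job())"
```

```text
[ 0.46  3.64  0.02  0.14 -0.96  0.33]
the job is handed in; nothing more can be done
None
```

The job is handed in at about 18.5 s of the 67 s allowed, and every check I made was inside its limits; no verdict was reported.

- **Spare case:** I set it upright in the empty place and let go. Its centre was at rack y ≈ 44 mm, and pushing the stop moved it to about 55.5 mm.
- **Stop:** I pinched the post and slid the stop about 23.6 mm. The force then rose to 16 N with no further motion, so I took it as snug. The pictures put the travel at 23.4 mm (limits 22 to 26.5).
- **Wedge:** I slid it in along the heel until it stood still against 25 N, somewhat above the 10–20 N a tap should need.
- **Last pictures:** The wedge butt is at rack x −63 mm in the top view and −65 mm in the side view (limits −69 to −55), straight along the heel. The three cases are upright and tight, with edges at about 36.5, 74, 111 and 147 mm. The carton, tape roll and coloured cases look unmoved and the arm was clear of everything. I did not measure the reel again after the start, but nothing passed near it.

**Disagreements:**
- The wrist camera read positions along the row 1.5 to 5 mm higher than expected, so I relied on the rack position fitted from the top and side views.
- The edges measured in the top view are turned about 1° from that fitted rack. The case faces and the stop board show the same turn, so I put it down to the fit and not a crooked row.

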